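Hold down the bleed plunger of a stored power module

TASK

The power module must be bled before it goes into storage. Take the pry bar out of its wooden stand and, with the bar's tip, force the snap cover on the module past its catch and slide it along its channel up to the far stop; then put the same tip into the uncovered well and press the spring plunger about half way down (8 of its 16 mm), never to the bottom, and finish while still gripping the bar and holding the plunger there. Only the bar may push the cover and the plunger, not the gripper's fingers; leave the tin, the wood offcut and the aluminium bar alone.

Things in the scene. Friction and masses are not known exactly. Their poses are not given: they have to be found in the camera images.
- module: Grey steel power module fixed on the bench, 240 (its x) x 170 (y) x 60 mm high; its z is up. Origin: centre of its underside. On its top (the deck, 60 mm above the bench) an aluminium channel runs along module x; its walls, end stops and rails rise 11 mm above the deck. The rails overhang the cover's side edges and leave a 38 mm wide slot open from above.
- gap (a point): Middle of the gap in which the bar's tip starts its push, on the deck (module x = -84, y = 0 mm): 22 mm long along module x, between the channel's near stop and the cover's lip face, and 38 mm or more wide. Its axes are the module's.
- far_stop (a point): Foot of the inner face of the channel's far stop, on the deck (module x = +44, y = 0 mm).
- cover: Black plastic snap cover, loose plate 56 (x) x 44 (y) x 6 mm, in the channel under the rails, over the well; axes as the module's. Origin: centre of its underside, on the deck. Side catches hold it: 3 to 15 N towards module +x frees it; it then drags with under 6 N and slides 61 mm in all to the far stop. Its own -x end is 28 mm, and its +x end 28 mm, from the origin.
- lip (a point): Middle of the push lip's upright outer face, 8 mm above the deck. The lip stands across the cover's near (-x) end: 30 mm wide (y), 6 mm thick, top 16 mm above the deck; the face looks to module -x. Push on it towards +x.
- well (a point): Centre of the mouth of the square well in the deck, 22 x 22 mm, 40 mm deep; at module x = -45 mm, y = 0, deck height (60 mm above the bench).
- plunger_top (a point): Centre of the top face of the flat brass round head of the spring plunger, 18 mm diameter, in the well. The point lies 6 mm below the deck when released.
- plunger (a joint): Travel of the plunger, m: 0 released (up), 0.016 at the bottom. It moves straight down; the spring pushes back with 2.7 N at first and 0.45 N more per mm (6.3 N at 8 mm, 9.9 N at the bottom), and it returns when let go.
- stand: Wooden block 70 x 70 x 62 mm high fixed on the bench, with a 14 mm square hole in the centre of its top, 61 mm deep, in which the pry bar stands. Origin: centre of its underside.
- pry_bar: Stubby pry bar, 120 g, upright in the stand, handle up. Origin: centre of the tip's flat end; z runs up to the handle. Steel shank 10 x 10 mm from 0 to 60 mm above the tip, wooden handle 26 x 26 mm from 60 to 116 mm, sides parallel to its x, y. The shoulder rests on the stand, the tip 2 mm above the bench. Grip the handle firmly (60 N or more) from above; lift 65 mm to clear.
- tin: Bystander: round closed steel tin, 68 mm diameter, 50 mm high, loose. Origin: centre of its underside.
- offcut: Bystander: pale wood offcut 40 x 80 x 28 mm high, loose. Origin: centre of its underside.
- profile: Bystander: aluminium bar 30 x 130 x 30 mm high, loose. Origin: centre of its underside.

How it is judged:
By the outcome, as a careful person would: the job done as asked, in the order asked, and still so for the second after the job is handed in, while the arm keeps its last pose, push and grip.
It also fails if it takes over 48 s, if anything falls off the work surface, if the arm or the gripper's body presses on something with over 40 N, if the wrist force passes 120 N, or if a joint passes its speed limit or range.

ROBOT

A 6-joint arm with a two-finger parallel gripper is mounted at the origin on the work surface. World frame = base frame: x ahead of the robot, y to its left, z up, the work surface at z = 0. Lengths are in m, angles in rad, forces in N, time in s.
With the tool pointing down it reaches from about 0.225 to 0.875 m from the base axis. Payload 3.4 kg.
Tool frame: the origin (TCP) lies midway between the tips of the shut fingers; the grasp point (between the pads) lies 19 mm behind it (manip.tcp_to_grasp is the distance from the TCP to the grasp point, in m); x points along the fingers, y is the direction in which the jaws open and shut, and the axes are right-handed (so a half turn about x gives the same grasp; the last joint's range is limited). The gripper opens to 85 mm and grips with 20 to 120 N. Pads are 22 mm wide; open, the fingers measure 114 mm over their backs; the gripper's body (76 mm by 85 mm) begins 54 mm behind the grasp point. The pads swing forward as they close: fully open they stand 13 mm farther back than shut.
Start: joints at [-1.354, 0.276, 1.505, -0, 1.361, -0.121], TCP at [0.191, -0.543, 0.207] pointing down, gripper open.
Joint ranges: [-2.89, 2.89], [-0.75, 2.08], [0.22, 2.7], [-1.18, 4.32], [0.11, 2.71], [-2.7, 2.7]. Speed limits (rad/s): [2.57, 2.57, 3.14, 3.14, 3.14, 3.14].

INTERFACE

Orientations are given as a unit quaternion [w, x, y, z].
In Python, from rig import readout, eyes, job, manip gives the robot as it stands. The module is installed in compiled form; this text tells all that it offers.
- The arm moves only by the tool carry_out, never from a script. Its argument "deltas" is one flat list of numbers, 7 for each row, row after row: the shift along the tool's x, y, z scaled (see below), then the turn, a rotation vector about the tool's x, y, z scaled (see below), then the opening, from -1 (shut) to 1 (fully open). In form: [dx, dy, dz, ax, ay, az, grip, dx, dy, dz, ax, ay, az, grip, ...]. A call has 1 to 10 rows; each row shifts and turns the commanded pose from where the row before left it, along the tool's axes as they then stand; what a row does not reach is not made up. The controller multiplies each number of a shift by 60 mm and each number of a turn by 4 degrees. A row lasts 1/8 s, in which the tool goes at most 62.5 mm and 10.7 degrees, less where a joint would pass 70% of its speed; a pose out of reach is approached as far as the arm can. A call with a number of a shift or a turn outside -1 to 1 is refused whole. A call with a gripper value outside its range is refused whole. The fingers move at their own pace and stop on an object; "newtons" is the grip in N (left out, the last holds). Time passes only in rows, so rows that do not move let the fingers close. It gives the time, the measured TCP pose, the force and the opening at its end, in the units of the state.
- readout.get_state(): the state, without advancing time (a new reading comes with each control period).
- eyes.get_image(name): name is "scene" or "top" or "wrist"; returns a dict with "color" (400x640x3 uint8, red, green, blue), "z_map" (400x640 float32, m along the optical axis (not along the pixel's ray), 0 where there is no reading), "mtx" (3x3 intrinsics, pixels), "origin" and "orientation" of the camera in the world. Camera axes: x right, y down, z forward; pixel columns grow to the right and rows downward; lengths in m; the calibration is good to about 2 mm. The wrist camera is an equidistant fisheye: a pixel r from the principal point sees the ray r / f radians off the axis. A picture is of the moment at which its call begins.
- job.sign_off(): hands the job in, once; it reports no verdict.
The state is a dict: "clock": time; "qpos": joint angles; "qd": joint speeds; "effort": joint torques, N m; "position": TCP position; "ee_rot": TCP orientation; "contact_force": force on the tool from outside, world axes, zero at the start; "moment": the same for the moment, N m; "width": finger opening in m.
Only numpy, scipy, OpenCV 4.12 (cv2) and the standard library are available. Lean on these libraries where they do the work, as an engineer would, in place of code of your own. Each camera call takes 0.05 s, during which the arm holds its last target.

## Working session

There is one attempt and no reset: what is moved stays moved. The work goes in short steps, Python scripts to look and compute and a tool call to move; the robot and the scene stay as the last step left them, time stands still between calls to the robot, and variables do not carry over. Pictures are saved under pics/ and viewed, and the job is handed in when it is done.

Besides the shell and the picture viewer there is one more tool, called after "Call:" as a command line: name --argument value ..., lists and objects as JSON in quotes. carry_out: Moves the arm, as the interface text tells. Its arguments: {"type":"object","properties":{"deltas":{"type":"array"},"newtons":{"type":"number"}},"required":["deltas"]}

```bash
mkdir -p pics; cat > h.py <<'E'
import numpy as np,cv2
from rig import readout,eyes,job,manip
from scipy.spatial.transform import Rotation as R
def rot(q): return R.from_quat([q[1],q[2],q[3],q[0]]).as_matrix()
def cloud(im):
    K=im["mtx"];z=im["z_map"];v,u=np.indices(z.shape)
    P=np.stack([(u-K[0,2])/K[0,0]*z,(v-K[1,2])/K[1,1]*z,z],-1)
    return P@rot(im["orientation"]).T+im["origin"]
def save(im,n): cv2.imwrite(n,im["color"][:,:,::-1])
E
python3 - <<'E'
from h import *
s=readout.get_state();print(s, manip.tcp_to_grasp)
for n in("top","scene"):
    im=eyes.get_image(n);save(im,f"pics/{n}0.png");np.savez(f"{n}0.npz",**im);print(n,im["origin"],im["orientation"],im["mtx"])
E
```

```text
{'clock': 0.0, 'qpos': array([-1.35401211e+00,  2.76589680e-01,  1.50616963e+00,  1.87725969e-05,
        1.36069777e+00, -1.20999077e-01]), 'qd': array([ 4.84254191e-04,  5.15581342e-04, -1.11245455e-05,  2.29056950e-03,
        7.18631864e-04, -1.02109746e-04]), 'effort': array([-5.30035704e-04, -4.16777265e+01, -2.45806378e+01, -3.13323044e-04,
        1.09284170e-02,  8.09048316e-06]), 'position': array([ 0.19042721, -0.54192595,  0.20642825]), 'ee_rot': array([-0.11819734, -0.69702069, -0.11951479,  0.69707084]), 'contact_force': array([ 0.31668896,  0.15218502, -0.3546441 ]), 'moment': array([0.00956944, 0.0488661 , 0.05418539]), 'width': 0.08541119192217443} 0.0187
top [0.4549741  0.01564839 0.76370637] [-0.06600516  0.70921766 -0.69960101  0.05667503] [[362.99681014   0.         321.41386864]
 [  0.         362.99681014 196.27867066]
 [  0.           0.           1.        ]]
scene [1.18120651 0.50359837 0.76306644] [-0.18134436  0.40601729  0.81566792 -0.3700676 ] [[482.86257728   0.         320.42486625]
 [  0.         482.86257728 204.15702259]
 [  0.           0.           1.        ]]
```

View pics/top0.png

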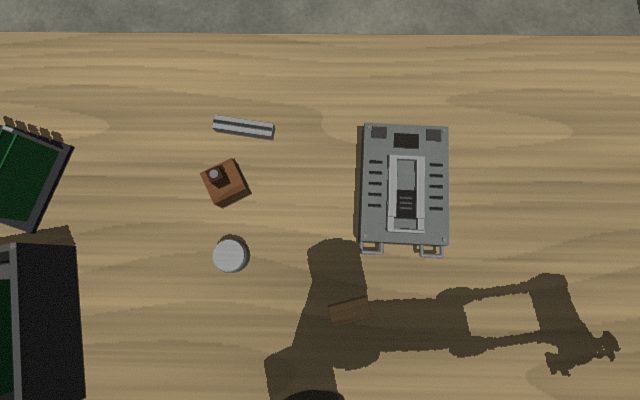

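View pics/scene0.png

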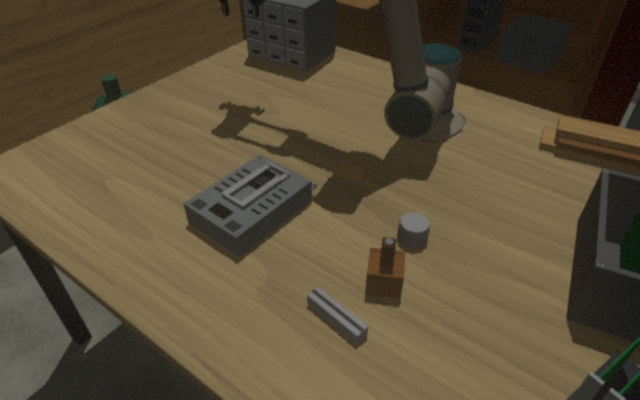

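The top view shows the stand with the bar at about (217,177), the module at (404,185) with its cover (black, about row 205) towards the image bottom, the tin at (231,255), the aluminium bar at (243,127), and the offcut in the arm's shadow at (349,310). Next I measure the poses.

```bash
python3 - <<'E'
from h import *
im=dict(np.load("top0.npz"));P=cloud(im);z=P[...,2]
def rect(m,lab):
    n,l,st,c=cv2.connectedComponentsWithStats(m.astype(np.uint8))
    for i in range(1,n):
        if st[i,4]<15: continue
        q=P[l==i]
        r=cv2.minAreaRect((q[:,:2]*1000).astype(np.float32))
        print(lab,st[i],np.round(np.median(q,0),4),r)
v,u=np.indices(z.shape)
W=(u>190)&(u<480)&(v>100)&(v<340)
rect(W&(z>.052)&(z<.0665)&(u>340),'deck')
rect(W&(z>.067)&(z<.078)&(u>340),'rails')
rect(W&(z>.05)&(z<.075)&(u<300)&(v<215),'stand')
rect(W&(z>.1)&(u<300)&(v<215),'handle')
rect(W&(z>.015)&(z<.06)&(u<300)&(v<150),'prof')
rect(W&(z>.015)&(z<.06)&(u<300)&(v>215),'tin')
rect(W&(z>.015)&(z<.06)&(u<400)&(u>300)&(v>260),'off')
print(np.round(np.median(z[60:90,200:400]),4))
def big(n,x0,x1,y0,y1,f):
    c=im["color"][y0:y1,x0:x1,::-1]; return cv2.resize(c,None,fx=f,fy=f,interpolation=cv2.INTER_CUBIC)
cv2.imwrite("pics/mod.png",big(0,350,460,115,265,4))
cv2.imwrite("pics/st.png",big(0,190,260,145,215,8))
E
```

```text
deck [ 360  123   89  123 8705] [ 0.6105 -0.1386  0.0601] ((609.6796875, -139.5316925048828), (170.7350311279297, 240.58999633789062), 87.67308807373047)
rails [ 387  155   38   79 1379] [ 0.5883 -0.1374  0.0707] ((585.2509765625, -138.54173278808594), (70.72977447509766, 151.6461181640625), 87.65296173095703)
stand [200 158  47  47 963] [0.5985 0.2141 0.0619] ((607.3363647460938, 223.13226318359375), (71.35066986083984, 70.50936889648438), 27.504533767700195)
handle [206 166  20  19 247] [0.6052 0.2203 0.118 ] ((607.37353515625, 222.7580108642578), (26.606740951538086, 26.019405364990234), 26.785860061645508)
prof [212 115  63  24 934] [0.7332 0.1957 0.0297] ((735.3533935546875, 197.664306640625), (130.81411743164062, 30.755990982055664), 81.84478759765625)
tin [213 239  36  34 988] [0.4614 0.2013 0.0497] ((460.9490051269531, 204.30523681640625), (65.14110565185547, 63.68855285644531), 0.9856194257736206)
off [328 296  44  31 898] [ 0.3574 -0.0308  0.0278] ((356.70623779296875, -31.71155548095703), (40.43153381347656, 79.91458129882812), 14.964679718017578)
-0.0002
```

```bash
python3 - <<'E'
from h import *
im=dict(np.load("top0.npz"));P=cloud(im)
np.set_printoptions(linewidth=250)
print((P[140:250:3,380:432:3,2]*1000).astype(int))
print((P[158:208:2,198:252:2,2]*1000).astype(int))
E
```

```text
[[ 59  58  60  58  59  61  61  62  61  62  62  63  60  60  60  60  62  61]
 [ 59  59  56  60  59  61  60  60  59  60  64  63  60  57  59  58  57  61]
 [ 58  61  61  58  59  60  63  61  62  63  61  62  61  60  60  60  60  60]
 [ 62  57  60  60  61  60  60  59  60  59  59  59  57  59  59  59  58  60]
 [ 60  60  61  61  59  59  60  58  59  59  60  60  60  57  60  61  58  59]
 [ 59  58  59  70  70  70  69  59  61  58  57  59  61  58  59  60  59  61]
 [ 61  58  58  69  69  70  69  70  67  72  72  71  70  70  70  60  59  58]
 [ 59  60  58  68  72  69  60  57  59  59  61  60  58  69  73  58  56  58]
 [ 59  59  58  69  72  71  59  59  60  59  59  58  61  67  70  60  60  59]
 [ 59 763  58  71  69  69  59  59  58  58  61  61  66  70  71  58  60  60]
 [ 59  58  58  73  72  70  60  60  60  60  60  59  67  71  72  59  58  59]
 [ 59  59 763  70  72  72  60  59  60  59  59  59  68  70  70  63  59  59]
 [ 60  61  61  69  71  70  62  59  59  60  59  61  67  70  71  60  58  61]
 [ 59  59  61  72  69  73  60  59  59  57  59  59  70  70  71  59  61  62]
 [ 59  61  60  69  70  69  59  58  59  60  58  56 
[... 3751 characters left out ...]
  53  47  38  35  26  18  11   3]
 [  0   0   1   0   2   0  60  63  63  61  62  64  60  62  63  62  60  52  47  40  31  25  19   9   2   1   0]
 [  1   0   0   0  -2   0   0  59  64  63  61  62  62  61  57  50  48  38  32  27  16  12   2   0   0   0   0]
 [  0   0   1   0   0   1   0  63  60  61  61  61  58  52  46  39  31  24  18  10   1   0   0  -1   0  -1  -1]
 [  3   0   0  -2   0   1  -1   0  61  62  59  51  45  38  30  24  19   9   2  -1   1   0   0   0   1   2   0]
 [  0   1  -2  -1   0   0  -2   0  57  51  46  39  31  25  18   9   3   0   1   0   0   2  -1  -2  -1   0   0]
 [  0   1  -1   0   0   0  -1   1   0   0  31  25  17  10   0   0  -1   0   0   0   0   0   1   0  -1   0  -2]]
```

```bash
cat >> h.py <<'E'
def plan(p,yaw_y,n=None):
    """rotvec & shift from current measured pose to target: tool x down, tool y at world yaw_y (deg)"""
    s=readout.get_state();M=rot(s["ee_rot"]);
    y=np.array([np.cos(np.radians(yaw_y)),np.sin(np.radians(yaw_y)),0]);x=np.array([0,0,-1.]);T=np.stack([x,y,np.cross(x,y)],1)
    rv=R.from_matrix(M.T@T).as_rotvec()
    d=np.array(p)-s["position"]
    print("pos",np.round(s["position"],4),"yaw_y",np.degrees(np.arctan2(M[1,1],M[0,1])).round(2),"tilt x",M[:,0].round(4),"t",s["clock"],"F",s["contact_force"].round(2),"w",s["width"])
    print("shift(tool,u)",(M.T@d/0.06).round(3),"after-turn shift",(T.T@d/0.06).round(3),"turn u",(np.degrees(rv)/4).round(3), "q",s["qpos"].round(2))
E
python3 - <<'E'
from h import *
for a in (26.9,-63.1,116.9,206.9): plan([.6074,.2228,.17],a)
E
```

```text
pos [ 0.1904 -0.542   0.2065] yaw_y -70.65 tilt x [-4.0e-04  1.6e-03 -1.0e+00] t 0.1 F [ 0.18  0.25 -0.65] w 0.08548272051314972
shift(tool,u) [  0.627  -9.722 -10.781] after-turn shift [ 0.609 11.964 -8.224] turn u [-2.4386e+01 -2.2000e-02  1.5000e-02] q [-1.35  0.28  1.51 -0.    1.36 -0.12]
pos [ 0.1904 -0.542   0.2065] yaw_y -70.65 tilt x [-4.0e-04  1.6e-03 -1.0e+00] t 0.1 F [ 0.18  0.25 -0.65] w 0.08548272051314972
shift(tool,u) [  0.627  -9.722 -10.781] after-turn shift [  0.609  -8.224 -11.964] turn u [-1.886 -0.004  0.023] q [-1.35  0.28  1.51 -0.    1.36 -0.12]
pos [ 0.1904 -0.542   0.2065] yaw_y -70.65 tilt x [-4.0e-04  1.6e-03 -1.0e+00] t 0.1 F [ 0.18  0.25 -0.65] w 0.08548272051314972
shift(tool,u) [  0.627  -9.722 -10.781] after-turn shift [ 0.609  8.224 11.964] turn u [4.3114e+01 3.5000e-02 6.0000e-03] q [-1.35  0.28  1.51 -0.    1.36 -0.12]
pos [ 0.1904 -0.542   0.2065] yaw_y -70.65 tilt x [-4.0e-04  1.6e-03 -1.0e+00] t 0.1 F [ 0.18  0.25 -0.65] w 0.08548272051314972
shift(tool,u) [  0.627  -9.722 -10.781] after-turn shift [  0.609 -11.964   8.224] turn u [2.0614e+01 1.5000e-02 2.1000e-02] q [-1.35  0.28  1.51 -0.    1.36 -0.12]
```

Call:
carry_out --deltas '[0,0,0,-0.943,0,0,1,0,0,0,-0.943,0,0,1,0,-0.4,-0.6,0,0,0,1,0,-0.54,-0.79,0,0,0,1,0,-0.54,-0.79,0,0,0,1,0,-0.54,-0.79,0,0,0,1,0,-0.54,-0.79,0,0,0,1,0,-0.54,-0.79,0,0,0,1,0,-0.54,-0.79,0,0,0,1,0,-0.54,-0.79,0,0,0,1]' --newtons 90

```text
clock: 1.35
position: [0.4055, -0.1507, 0.2072]
ee_rot: [0.164, 0.688, 0.164, -0.688]
contact_force: [0.9, -0.7, -0.7]
width: 0.0853
```

Call:
carry_out --deltas '[0,-0.54,-0.79,0,0,0,1,0,-0.54,-0.79,0,0,0,1,0,-0.54,-0.79,0,0,0,1,0,-0.54,-0.79,0,0,0,1,0,-0.54,-0.79,0,0,0,1,0,-0.54,-0.79,0,0,0,1,0,-0.4,-0.6,0,0,0,1,0,-0.2,-0.3,0,0,0,1,0,0,0,0,0,0,1]'

```text
clock: 2.48
position: [0.6027, 0.2073, 0.2061]
ee_rot: [-0.165, -0.687, -0.165, 0.688]
contact_force: [-0.2, 0.3, 0.3]
width: 0.0852
```

```bash
python3 - <<'E'
from h import *
plan([.6074,.2228,.073],-63.1)
im=eyes.get_image("wrist");save(im,"pics/w1.png");print(im["origin"],im["orientation"],im["mtx"])
E
```

```text
pos [0.6027 0.2073 0.2061] yaw_y -62.98 tilt x [-1.5e-03 -4.0e-04 -1.0e+00] t 2.475 F [-0.21  0.34  0.3 ] w 0.0851930341735407
shift(tool,u) [ 2.218 -0.194 -0.191] after-turn shift [ 2.219 -0.195 -0.187] turn u [0.03  0.022 0.004] q [ 0.22  0.37  1.36 -0.    1.41  1.32]
[0.67788426 0.24623371 0.37183913] [ 0.14118524  0.84073363 -0.51546862 -0.08675135] [[309.70691629   0.         317.9942042 ]
 [  0.         309.70691629 197.85559495]
 [  0.           0.           1.        ]]
```

View pics/w1.png

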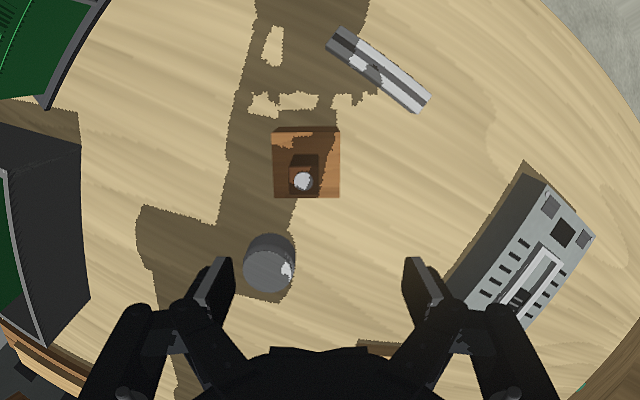

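The wrist image shows the handle top at about (303,181), square to the jaws, with the tin to the lower left and clear of the descent. I cross-check the handle's position with this camera.

```bash
cat >> h.py <<'E'
def wcloud(im):
    K=im["mtx"];z=im["z_map"].astype(float);v,u=np.indices(z.shape)
    a=(u-K[0,2])/K[0,0];b=(v-K[1,2])/K[1,1];th=np.hypot(a,b)+1e-9
    t=np.tan(np.minimum(th,1.4))
    P=np.stack([a/th*t*z,b/th*t*z,z],-1)
    return P@rot(im["orientation"]).T+im["origin"]
E
python3 - <<'E'
from h import *
im=eyes.get_image("wrist");P=wcloud(im);z=P[...,2]
for lab,box,zr in(("handle",(270,340,130,205),(.112,.124)),("stand",(260,350,120,205),(.056,.068)),("deck",(455,600,160,360),(.054,.066)),("rail",(455,600,160,360),(.0675,.074))):
    m=np.zeros(z.shape,bool);m[box[2]:box[3],box[0]:box[1]]=1;m&=(z>zr[0])&(z<zr[1])
    q=P[m];print(lab,m.sum(),np.median(z[m]),cv2.minAreaRect((q[:,:2]*1000).astype(np.float32)))
E
```

```text
handle 878 0.11744449500267909 ((608.1841430664062, 225.33160400390625), (25.606496810913086, 25.71632957458496), 27.37946891784668)
stand 3313 0.0612588954898306 ((607.61572265625, 225.17547607421875), (70.25012969970703, 70.50312805175781), 27.281417846679688)
deck 7689 0.059466081358079126 ((627.9114990234375, -137.40806579589844), (174.01895141601562, 204.10482788085938), 87.4072494506836)
rail 1121 0.07014362564850801 ((604.5573120117188, -136.83367919921875), (72.33331298828125, 112.2300033569336), 87.35291290283203)
```

Call:
carry_out --deltas '[0.2,-0.212,-0.204,0,0,0,1,0.6,0,0,0,0,0,1,0.5,0,0,0,0,0,1,0.3,0,0,0,0,0,1,0,0,0,0,0,0,1]'

```text
clock: 3.2
position: [0.6062, 0.2226, 0.1091]
ee_rot: [-0.164, -0.686, -0.164, 0.689]
contact_force: [1.1, -0.0, -0.0]
width: 0.0854
```

```bash
python3 - <<'E'
from h import *
plan([.6078,.2242,.073],-62.8)
im=eyes.get_image("wrist");save(im,"pics/w2.png");P=wcloud(im);z=P[...,2]
m=(z>.112)&(z<.124);m[:100]=0
n,l,st,c=cv2.connectedComponentsWithStats(m.astype(np.uint8))
for i in range(1,n):
    if st[i,4]>200: print(st[i],cv2.minAreaRect((P[l==i][:,:2]*1000).astype(np.float32)))
E
```

```text
pos [0.6062 0.2226 0.1091] yaw_y -63.14 tilt x [-4.3e-03 -9.0e-04 -1.0e+00] t 3.2 F [ 1.07 -0.04 -0.02] w 0.0853771226304639
shift(tool,u) [ 0.601 -0.011 -0.039] after-turn shift [ 0.601 -0.012 -0.036] turn u [-0.086  0.061  0.017] q [0.24 0.45 1.49 0.   1.21 1.35]
[ 294  219   46   43 1868] ((608.2981567382812, 225.4013671875), (25.971532821655273, 26.12852668762207), 27.729934692382812)
[  0 299  36  86 533] ((264.9356384277344, 500.8159484863281), (167.91798400878906, 5.286188125610352), 11.662542343139648)
```

View pics/w2.png

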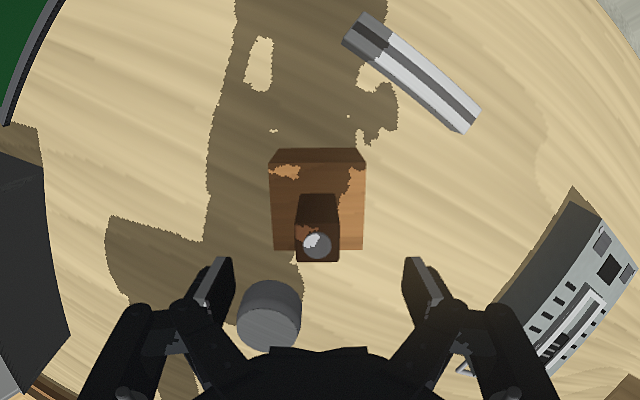

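The handle (column 317) lies on the jaws' midline (about 318). I descend and close.

Call:
carry_out --deltas '[0.3,-0.012,-0.036,-0.1,0.06,0,1,0.3,0,0,0,0,0,1,0,0,0,0,0,0,1,0,0,0,0,0,0,-1,0,0,0,0,0,0,-1,0,0,0,0,0,0,-1,0,0,0,0,0,0,-1,0,0,0,0,0,0,-1,0,0,0,0,0,0,-1]' --newtons 90

```text
clock: 4.38
position: [0.6102, 0.225, 0.0763]
ee_rot: [0.166, 0.689, 0.167, -0.685]
contact_force: [-0.5, 0.3, 5.9]
width: 0.0242
```

```bash
python3 - <<'E'
from h import *
plan([.6078,.2242,.073],-62.8)
E
```

```text
pos [0.6102 0.225  0.0763] yaw_y -62.7 tilt x [ 0.0057  0.0025 -1.    ] t 4.375 F [-0.54  0.35  5.86] w 0.024159226578474177
shift(tool,u) [ 0.054 -0.007  0.042] after-turn shift [ 0.055 -0.007  0.041] turn u [ 0.025 -0.088 -0.005] q [0.25 0.47 1.53 0.   1.13 1.34]
```

Call:
carry_out --deltas '[-0.2,0,0,0,0,0,-1,-0.3,0,0,0,0,0,-1,-0.3,0,0,0,0,0,-1,-0.3,0,0,0,0,0,-1,-0.4,0,0,0,0,0,-1,-0.4,0,0,0,0,0,-1,-0.1,0,0,0,0,0,-1,0,0,0,0,0,0,-1]'

```text
clock: 5.38
position: [0.6088, 0.2242, 0.195]
ee_rot: [0.167, 0.688, 0.167, -0.686]
contact_force: [0.9, -0.7, -1.7]
width: 0.024
```

```bash
python3 - <<'E'
from h import *
plan([.5268,-.1350,.1940],-2.5)
im=eyes.get_image("wrist");save(im,"pics/w3.png")
im=eyes.get_image("scene");save(im,"pics/s3.png")
E
```

```text
pos [0.6088 0.2242 0.195 ] yaw_y -62.71 tilt x [ 0.0034  0.0016 -1.    ] t 5.375 F [ 0.91 -0.72 -1.71] w 0.02397047614926169
shift(tool,u) [3.000e-03 4.694e+00 3.960e+00] after-turn shift [ 0.017 -1.104  6.041] turn u [-15.051  -0.048  -0.03 ] q [0.25 0.39 1.36 0.   1.39 1.34]
```

View pics/w3.png

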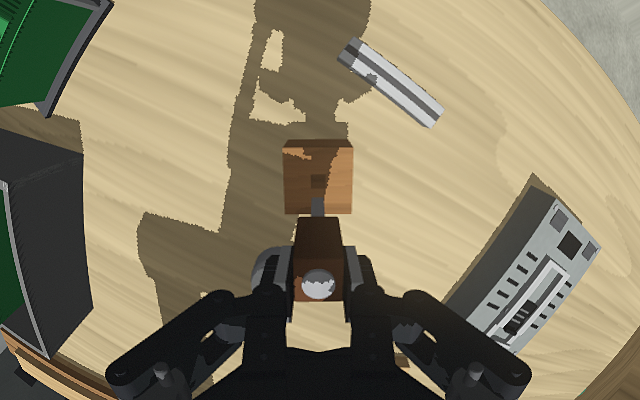

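View pics/s3.png

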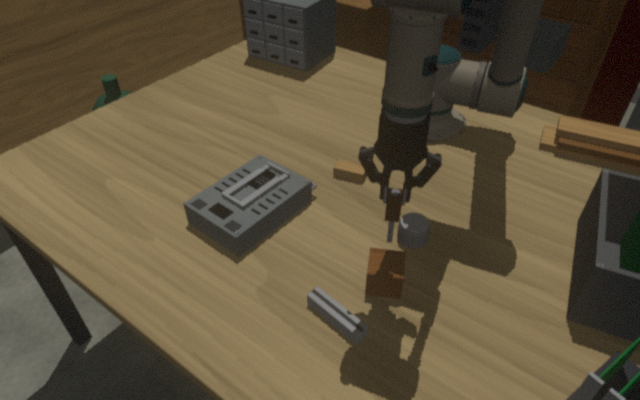

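The bar is out of the stand and held upright (shank at wrist column 318). Next I turn it to the module's heading, then carry it over the gap.

Call:
carry_out --deltas '[0,0,0,-1,0,0,-1,0,0,0,-1,0,0,-1,0,0,0,-1,0,0,-1,0,0,0,-1,0,0,-1,0,0,0,-1,0,0,-1,0,0,0,-1,0,0,-1,0,0,0,-1,0,0,-1,0,0,0,-1,0,0,-1,0,0,0,-1,0,0,-1,0,0,0,-1,0,0,-1]'

```text
clock: 6.72
position: [0.6083, 0.2242, 0.1937]
ee_rot: [0.392, 0.589, 0.393, -0.588]
contact_force: [-0.4, -0.3, -0.9]
width: 0.0239
```

Call:
carry_out --deltas '[0,0,0,-1,0,0,-1,0,0,0,-1,0,0,-1,0,0,0,-1,0,0,-1,0,0,0,-1,0,0,-1,0,0,0,-1,0,0,-1,0,-0.1,0.6,0,0,0,-1,0,-0.16,0.86,0,0,0,-1,0,-0.16,0.86,0,0,0,-1,0,-0.16,0.86,0,0,0,-1,0,-0.16,0.86,0,0,0,-1]'

```text
clock: 7.98
position: [0.5521, -0.0171, 0.1934]
ee_rot: [0.488, 0.513, 0.488, -0.511]
contact_force: [0.8, -1.2, -1.4]
width: 0.0238
```

Call:
carry_out --deltas '[0,-0.16,0.86,0,0,0,-1,0,-0.16,0.76,0,0,0,-1,0,-0.04,0.38,0,0,0,-1,0,0,0,0,0,0,-1,0,0,0,0,0,0,-1]'

```text
clock: 8.6
position: [0.5257, -0.1337, 0.1936]
ee_rot: [0.488, 0.513, 0.488, -0.51]
contact_force: [-0.2, -0.4, -0.9]
width: 0.024
```

```bash
python3 - <<'E'
from h import *
plan([.5268,-.1350,.1940],-2.5)
im=eyes.get_image("wrist");save(im,"pics/w4.png");np.savez("w4.npz",**im)
im=eyes.get_image("top");save(im,"pics/t4.png");np.savez("t4.npz",**im)
im=eyes.get_image("scene");np.savez("s4.npz",**im);c=im["color"][130:270,180:330,::-1];cv2.imwrite("pics/s4.png",cv2.resize(c,None,fx=4,fy=4,interpolation=2))
E
```

```text
pos [ 0.5257 -0.1337  0.1936] yaw_y -2.7 tilt x [ 0.0025  0.0032 -1.    ] t 8.6 F [-0.18 -0.44 -0.9 ] w 0.024043615263472765
shift(tool,u) [-0.006  0.019  0.021] after-turn shift [-0.006  0.019  0.021] turn u [-0.051 -0.047 -0.034] q [-0.38  0.23  1.6   0.    1.31 -0.33]
```

View pics/w4.png

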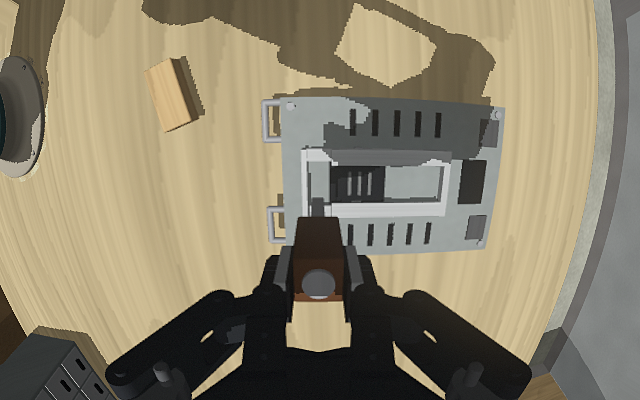

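View pics/s4.png

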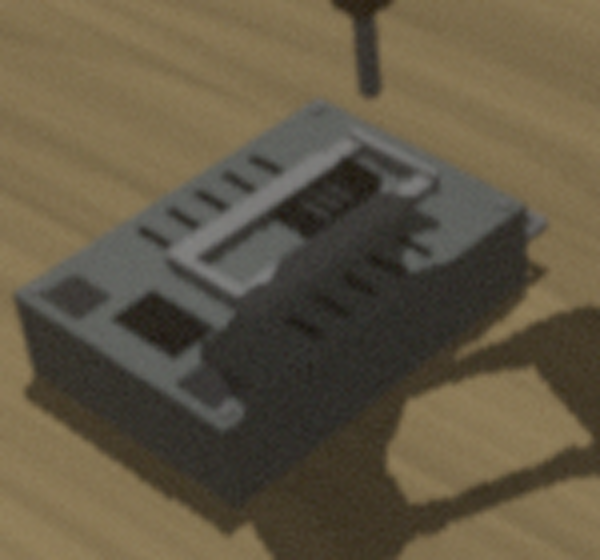

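Wrist view: the shank tip is at about (317,198) and the gap is between the near stop (about column 310) and the dark cover's lip (about 333). The scene view shows the bar hanging upright. I measure the tip and the module with the same wrist camera.

```bash
python3 - <<'E'
from h import *
im=dict(np.load("w4.npz"));P=wcloud(im);z=P[...,2]
def fit(P,z,box,zr,lab):
    m=np.zeros(z.shape,bool);m[box[2]:box[3],box[0]:box[1]]=1;m&=(z>zr[0])&(z<zr[1])
    q=P[m];r=cv2.minAreaRect((q[:,:2]*1000).astype(np.float32));print(lab,m.sum(),np.round(r[0],1),np.round(r[1],1),round(r[2],2));return r
fit(P,z,(275,510,90,270),(.052,.065),"deck w")
fit(P,z,(295,460,140,220),(.0675,.074),"rail w")
T=dict(np.load("t4.npz"));Q=cloud(T)
# shank points wrist
m=np.zeros(z.shape,bool);m[185:300,300:340]=1;m&=(z>.09)&(z<.175)
for a,b in((.118,.126),(.126,.134),(.134,.142),(.142,.150),(.15,.158),(.158,.166)):
    q=P[m&(z>a)&(z<b)]
    if len(q): print(a,len(q),np.round(np.median(q,0),4),np.round(np.percentile(q,[5,95],0),4).tolist())
np.set_printoptions(linewidth=250)
print((z[186:230:2,306:332:2]*1000).astype(int))
v=175;print('row175',[(u,int(z[v,u]*1000),np.round(P[v,u,:2],4).tolist()) for u in range(298,345,2)])
E
python3 - <<'E'
import cv2
a=cv2.imread("pics/w4.png")[130:240,270:400];cv2.imwrite("pics/w4z.png",cv2.resize(a,None,fx=5,fy=5,interpolation=2))
E
```

```text
deck w 24475 [ 610.2 -138.1] [171.5 241.6] 87.81
rail w 4317 [ 585.3 -137.1] [ 71.2 152.1] 87.91
0.118 37 [ 0.5253 -0.1303  0.1234] [[0.5211, -0.131, 0.1196], [0.5293, -0.1297, 0.1247]]
0.126 40 [ 0.5253 -0.1305  0.1298] [[0.5206, -0.1312, 0.1264], [0.5307, -0.1299, 0.1334]]
0.134 53 [ 0.5253 -0.1303  0.1381] [[0.5208, -0.1309, 0.1349], [0.5302, -0.1295, 0.141]]
0.142 56 [ 0.526  -0.1303  0.1468] [[0.5209, -0.131, 0.1429], [0.5304, -0.1297, 0.1494]]
0.15 49 [ 0.5253 -0.1304  0.1541] [[0.5211, -0.1309, 0.1504], [0.5303, -0.1299, 0.1577]]
0.158 34 [ 0.5257 -0.1301  0.1601] [[0.5216, -0.1309, 0.1586], [0.5297, -0.1295, 0.1614]]
[[ 69  58  59  59  59  58  58  60  58  58  58  58  74]
 [ 69  59  58  59  58  58  59  58  59  59  58  59  76]
 [ 69  58  58  59  59  58  59  60  59  58  59  59  76]
 [ 70  59  58  58  59  58  58  58  59  59  58  59  73]
 [ 69  58  60  60  59  58  60  59  60  59  59  59  74]
 [ 71 359  59  58  59  58  59  59  61  60  58  59  75]
 [ 68  58  59 123 123 124 123 123 123  59  58  58  74]
 [ 69  59  59 126 126 127 125 126 127  58  60  59  76]
 [ 69  59  59 133 133 133 1
[... 765 characters left out ...]
5064, -0.1265]), (300, 58, [0.5083, -0.1269]), (302, 68, [0.511, -0.1244]), (304, 70, [0.513, -0.1239]), (306, 67, [0.5148, -0.1249]), (308, 57, [0.5163, -0.1275]), (310, 59, [0.5184, -0.1273]), (312, 58, [0.5203, -0.1276]), (314, 58, [0.5224, -0.1276]), (316, 59, [0.5244, -0.1274]), (318, 58, [0.5264, -0.1277]), (320, 59, [0.5284, -0.1277]), (322, 57, [0.5304, -0.1282]), (324, 60, [0.5324, -0.1277]), (326, 59, [0.5344, -0.128]), (328, 58, [0.5364, -0.1282]), (330, 74, [0.5379, -0.1241]), (332, 74, [0.5399, -0.1244]), (334, 75, [0.5417, -0.1242]), (336, 65, [0.5441, -0.1268]), (338, 64, [0.5461, -0.1271]), (340, 64, [0.5481, -0.1272]), (342, 65, [0.55, -0.1271]), (344, 65, [0.552, -0.1273])]
```

View pics/w4z.png

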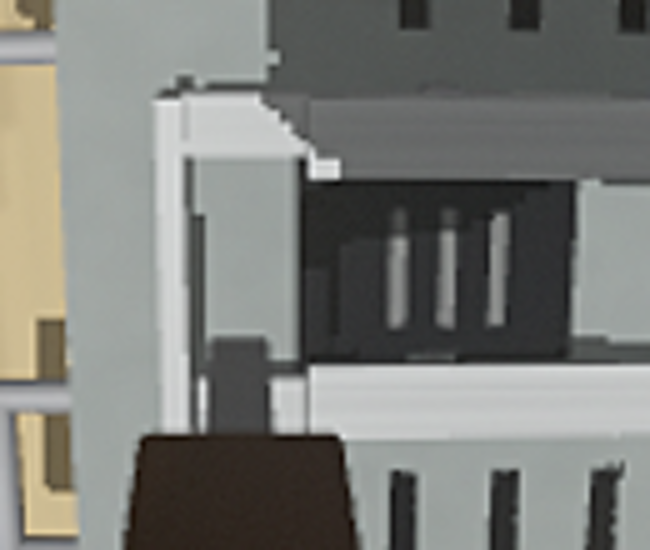

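Tip centre is at about (0.5255, -0.1353, 0.119). The gap middle from the same camera is (0.5263, -0.1350). I lower to about 4 mm above the deck.

Call:
carry_out --deltas '[0.2,0.013,0,0,0,0,-1,0.25,0,0,0,0,0,-1,0.25,0,0,0,0,0,-1,0.15,0,0,0,0,0,-1,0.075,0,0,0,0,0,-1,0,0,0,0,0,0,-1]'

```text
clock: 9.5
position: [0.527, -0.1345, 0.1385]
ee_rot: [0.488, 0.513, 0.488, -0.51]
contact_force: [0.2, -0.0, -1.4]
width: 0.0239
```

```bash
python3 - <<'E'
from h import *
plan([.5265,-.1334,.1380],-2.3)
im=eyes.get_image("wrist");c=im["color"][:,:,::-1][120:270,240:420];cv2.imwrite("pics/w5.png",cv2.resize(c,None,fx=4,fy=4,interpolation=2))
im=eyes.get_image("scene");c=im["color"][130:270,180:330,::-1];cv2.imwrite("pics/s5.png",cv2.resize(c,None,fx=4,fy=4,interpolation=2))
E
```

```text
pos [ 0.527  -0.1345  0.1385] yaw_y -2.71 tilt x [ 0.0034  0.002  -1.    ] t 9.5 F [ 0.18 -0.03 -1.36] w 0.023880291886167408
shift(tool,u) [ 0.009 -0.009 -0.017] after-turn shift [ 0.009 -0.009 -0.018] turn u [-0.102 -0.03  -0.047] q [-0.38  0.28  1.68  0.    1.18 -0.33]
```

View pics/w5.png

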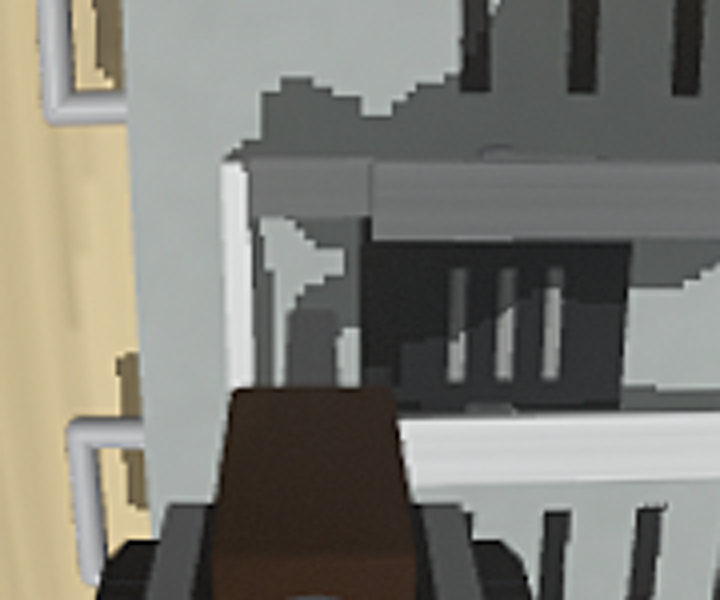

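View pics/s5.png

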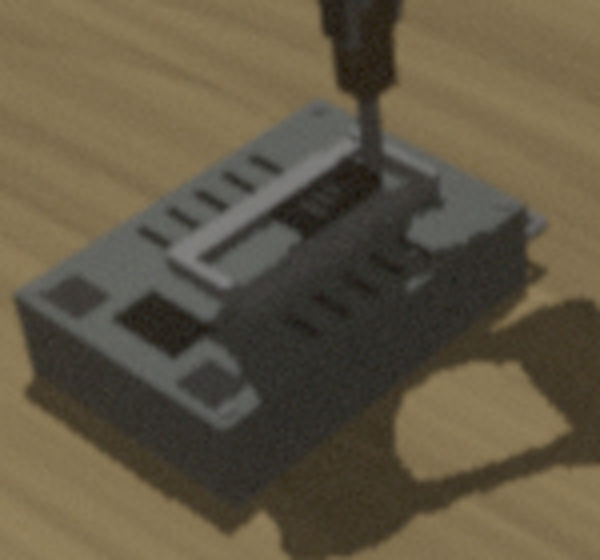

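The tip stands in the gap, just short of the lip. I start the push slowly along module +x.

Call:
carry_out --deltas '[0,0.05,0,-0.1,0,0,-1,0,0.05,0,0,0,0,-1,0,0.05,0,0,0,0,-1,0,0.05,0,0,0,0,-1]'

```text
clock: 10.1
position: [0.5372, -0.1347, 0.1385]
ee_rot: [0.489, 0.51, 0.491, -0.509]
contact_force: [-4.0, -0.6, -0.3]
width: 0.0238
```

Call:
carry_out --deltas '[0,0.05,0,0,0,0,-1,0,0.05,0,0,0,0,-1,0,0.05,0,0,0,0,-1,0,0.05,0,0,0,0,-1]'

```text
clock: 10.6
position: [0.5513, -0.1354, 0.1389]
ee_rot: [0.49, 0.511, 0.489, -0.508]
contact_force: [-1.3, -0.6, -0.6]
width: 0.0239
```

Call:
carry_out --deltas '[0,0.06,0,0,0,0,-1,0,0.06,0,0,0,0,-1,0,0.06,0,0,0,0,-1,0,0.06,0,0,0,0,-1]'

```text
clock: 11.1
position: [0.5669, -0.1362, 0.1393]
ee_rot: [0.491, 0.512, 0.489, -0.508]
contact_force: [-0.1, 0.2, -1.2]
width: 0.0239
```

```bash
python3 - <<'E'
from h import *
plan([.5935,-.1370,.1380],-2.3)
im=eyes.get_image("wrist");c=im["color"][:,:,::-1][120:270,240:420];cv2.imwrite("pics/w6.png",cv2.resize(c,None,fx=4,fy=4,interpolation=2))
E
```

```text
pos [ 0.5669 -0.1362  0.1393] yaw_y -2.31 tilt x [ 0.0064  0.0014 -1.    ] t 11.1 F [-0.08  0.23 -1.15] w 0.023922187521233384
shift(tool,u) [ 0.024  0.444 -0.004] after-turn shift [ 0.021  0.444 -0.004] turn u [-0.003 -0.024 -0.091] q [-0.36  0.33  1.6   0.    1.21 -0.32]
```

View pics/w6.png

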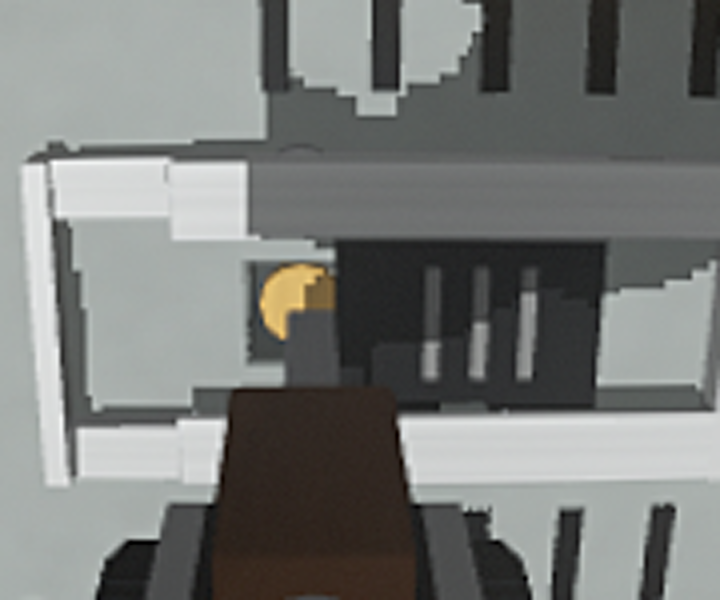

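The cover is sliding with the tip against its lip, and the brass plunger is coming into view at about (300,300) in the crop. I continue to the far stop in small steps.

Call:
carry_out --deltas '[0,0.06,0,0,0,0,-1,0,0.06,0,0,0,0,-1,0,0.06,0,0,0,0,-1,0,0.06,0,0,0,0,-1,0,0.06,0,0,0,0,-1]'

```text
clock: 11.78
position: [0.5836, -0.1367, 0.139]
ee_rot: [0.49, 0.511, 0.489, -0.509]
contact_force: [-0.9, 0.3, -0.8]
width: 0.0238
```

Call:
carry_out --deltas '[0,0.04,0,0,0,0,-1,0,0.04,0,0,0,0,-1]'

```text
clock: 12.02
position: [0.5883, -0.1369, 0.139]
ee_rot: [0.49, 0.511, 0.489, -0.509]
contact_force: [-0.4, -0.4, -1.2]
width: 0.0238
```

Call:
carry_out --deltas '[0,0.03,0,0,0,0,-1,0,0,0,0,0,0,-1]'

```text
clock: 12.28
position: [0.5902, -0.137, 0.139]
ee_rot: [0.49, 0.511, 0.489, -0.508]
contact_force: [-0.8, 0.3, -1.5]
width: 0.0243
```

```bash
python3 - <<'E'
from h import *
plan([.5935,-.1370,.1380],-2.3)
im=eyes.get_image("wrist");c=im["color"][:,:,::-1][120:270,240:420];cv2.imwrite("pics/w7.png",cv2.resize(c,None,fx=4,fy=4,interpolation=2))
E
```

```text
pos [ 0.5902 -0.137   0.139 ] yaw_y -2.3 tilt x [ 0.004   0.0018 -1.    ] t 12.275 F [-0.82  0.25 -1.5 ] w 0.02426024878815351
shift(tool,u) [ 0.018  0.055 -0.002] after-turn shift [ 0.017  0.055 -0.002] turn u [ 0.    -0.028 -0.056] q [-0.34  0.36  1.55  0.    1.23 -0.31]
```

View pics/w7.png

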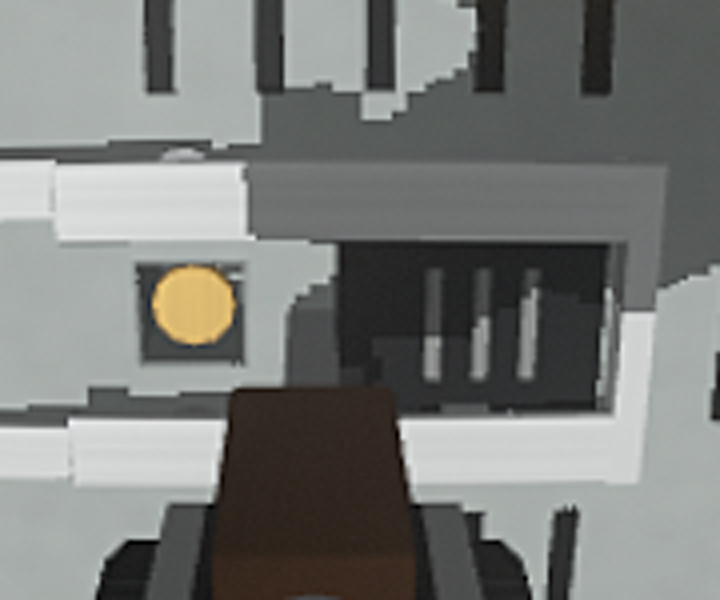

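A sliver of a few mm is still open before the stop. I push on until the force rises.

Call:
carry_out --deltas '[0,0.03,0,0,0,0,-1,0,0.02,0,0,0,0,-1]'

```text
clock: 12.58
position: [0.593, -0.1371, 0.1391]
ee_rot: [0.49, 0.511, 0.489, -0.509]
contact_force: [-0.2, 0.5, -0.7]
width: 0.024
```

Call:
carry_out --deltas '[0,0.02,0,0,0,0,-1,0,0,0,0,0,0,-1]'

```text
clock: 12.82
position: [0.5934, -0.1371, 0.1389]
ee_rot: [0.49, 0.511, 0.49, -0.509]
contact_force: [-2.1, -0.5, 0.2]
width: 0.0238
```

Call:
carry_out --deltas '[0,0.02,0,0,0,0,-1,0,0.02,0,0,0,0,-1]'

```text
clock: 13.08
position: [0.5942, -0.1371, 0.1387]
ee_rot: [0.489, 0.51, 0.491, -0.51]
contact_force: [-5.7, 0.6, 0.9]
width: 0.0245
```

Call:
carry_out --deltas '[0,0.02,0,0,0,0,-1,0,0,0,0,0,0,-1]'

```text
clock: 13.32
position: [0.5944, -0.137, 0.1386]
ee_rot: [-0.488, -0.51, -0.491, 0.51]
contact_force: [-7.1, 0.6, 3.0]
width: 0.0238
```

```bash
python3 - <<'E'
from h import *
plan([.5935,-.1370,.1380],-2.3)
im=eyes.get_image("wrist");c=im["color"][:,:,::-1][120:270,240:420];cv2.imwrite("pics/w8.png",cv2.resize(c,None,fx=4,fy=4,interpolation=2))
E
```

```text
pos [ 0.5944 -0.137   0.1386] yaw_y -2.28 tilt x [-0.0035  0.0025 -1.    ] t 13.325 F [-7.06  0.57  2.99] w 0.023782499569750273
shift(tool,u) [ 0.009 -0.015  0.001] after-turn shift [ 0.009 -0.015  0.001] turn u [ 0.004 -0.034  0.052] q [-0.34  0.37  1.53  0.    1.24 -0.3 ]
```

View pics/w8.png

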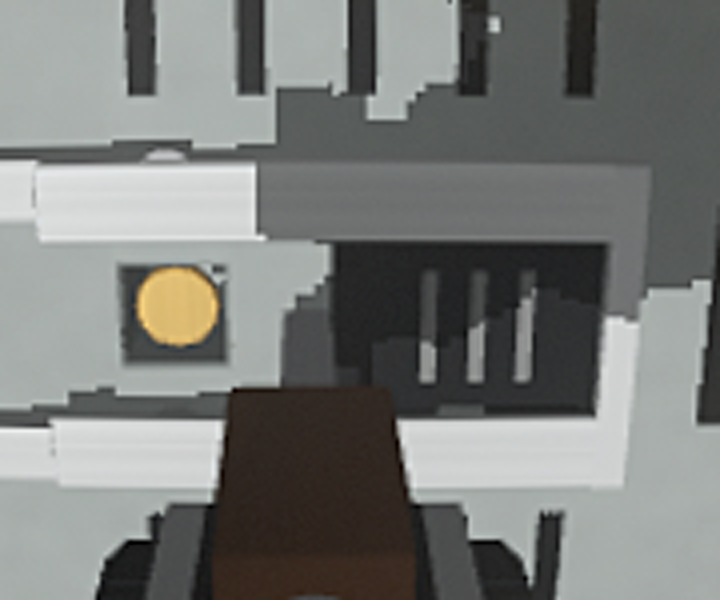

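The force rose to 7 N with the motion stalled at x = 0.594, which is 61 to 62 mm of cover travel. The image shows the cover against the far stop (crop column 600) and the well fully open. I back off, rise a little and go over the well.

Call:
carry_out --deltas '[0,-0.08,0,0,0,0,-1,-0.1,-0.1,0,0,0,0,-1,-0.1,-0.12,0,0,0,0,-1,0,-0.12,0,0,0,0,-1,0,-0.06,0,0,0,0,-1,0,0,0,0,0,0,-1,0,0,0,0,0,0,-1]'

```text
clock: 14.25
position: [0.5691, -0.1362, 0.1509]
ee_rot: [0.49, 0.511, 0.489, -0.508]
contact_force: [0.1, 0.4, -0.7]
width: 0.024
```

```bash
cat > meas.py <<'E'
from h import *
import sys
plan([.5653,-.1360,.1500],-2.3)
im=eyes.get_image("wrist");np.savez("wl.npz",**im);c=im["color"][:,:,::-1][120:270,240:420];cv2.imwrite(sys.argv[1],cv2.resize(c,None,fx=4,fy=4,interpolation=2))
P=wcloud(im);z=P[...,2]
m=(z>.052)&(z<.0645)
m[:60]=0
q=P[m];r=cv2.minAreaRect((q[:,:2]*1000).astype(np.float32));print('deck',r)
h=cv2.cvtColor(im["color"],cv2.COLOR_RGB2HSV);g=(h[...,0]>12)&(h[...,0]<28)&(h[...,1]>90)&(h[...,2]>110)
n,l,st,c=cv2.connectedComponentsWithStats(g.astype(np.uint8))
for i in range(1,n):
    if st[i,4]>60 and 150<c[i][1]<230 and 250<c[i][0]<400:
        q=P[l==i];print('brass',st[i],np.round(np.median(q,0),4),cv2.minEnclosingCircle((q[:,:2]*1000).astype(np.float32)))
T=readout.get_state()["position"][2]
zt=T-.0743
m=np.zeros(z.shape,bool);m[180:300,300:340]=1
for a in (0.0,.01,.02,.03,.04):
    k=m&(z>zt+a)&(z<zt+a+.01)&(z>.0625)
    q=P[k]
    if len(q)>10: print('shank',round(a,2),len(q),np.round(np.median(q,0),4),np.round(np.percentile(q[:,0],[3,97]),4))
E
python3 meas.py pics/w9.png
```

```text
pos [ 0.5691 -0.1362  0.1509] yaw_y -2.3 tilt x [ 0.004   0.0018 -1.    ] t 14.25 F [ 0.09  0.36 -0.7 ] w 0.02397537729155137
shift(tool,u) [ 0.014 -0.064 -0.001] after-turn shift [ 0.014 -0.064 -0.001] turn u [-0.001 -0.028 -0.056] q [-0.36  0.33  1.58  0.    1.24 -0.32]
deck ((266.9754638671875, -309.9028625488281), (1057.589111328125, 263.1275634765625), 26.64520263671875)
brass [303 182  20  19 273] [ 0.5643 -0.1345  0.0533] ((566.1031494140625, -99.88314819335938), 48.36993408203125)
shank 0.0 49 [ 0.5688 -0.133   0.0809] [0.5639 0.5728]
shank 0.01 65 [ 0.5688 -0.1328  0.0922] [0.5642 0.5741]
shank 0.02 69 [ 0.5688 -0.133   0.1028] [0.5643 0.5739]
shank 0.03 58 [ 0.5691 -0.133   0.1115] [0.5645 0.5737]
shank 0.04 27 [ 0.5694 -0.1327  0.1178] [0.5646 0.5736]
```

View pics/w9.png

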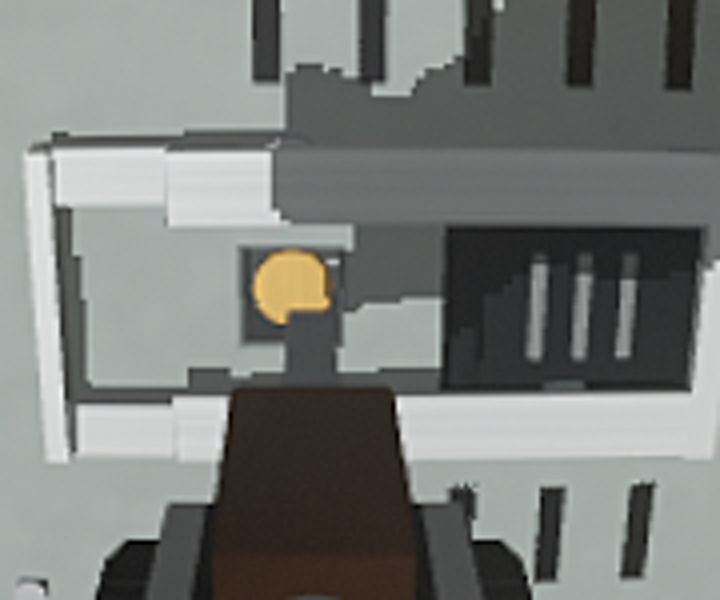

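```bash
cat >> h.py <<'E'
def ray(im,u,v,zz):
    K=im["mtx"];a=(u-K[0,2])/K[0,0];b=(v-K[1,2])/K[1,1];t=np.hypot(a,b)
    d=np.array([a/t*np.sin(t),b/t*np.sin(t),np.cos(t)]);d=rot(im["orientation"])@d
    o=im["origin"];return o+d*(zz-o[2])/d[2]
E
python3 - <<'E'
from h import *
im=dict(np.load("wl.npz"))
f=lambda x,y:(240+(x-1.5)/4,120+(y-1.5)/4)
for n,x,y,z in(("TL",239,246,.0595),("TR",343,246,.0595),("BL",240,343,.0595),("BR",343,343,.0595),("brass",292,289,.0535)):
    print(n,ray(im,*f(x,y),z).round(4))
E
```

```text
TL [ 0.5539 -0.1239  0.0595]
TR [ 0.5764 -0.1248  0.0595]
BL [ 0.5528 -0.1462  0.0595]
BR [ 0.5756 -0.1471  0.0595]
brass [ 0.5648 -0.136   0.0535]
```

Well centre is about (0.5648, -0.1358) and the tip is at (0.5686, -0.138). I shift -3.9 mm and -1.9 mm in tool y and z, then lower to just above the plunger.

Call:
carry_out --deltas '[0,-0.065,-0.032,0,0,0,-1,0.05,0,0,0,0,0,-1,0.1,0,0,0,0,0,-1,0.1,0,0,0,0,0,-1,0.05,0,0,0,0,0,-1,0,0,0,0,0,0,-1,0,0,0,0,0,0,-1]'

```text
clock: 15.18
position: [0.5654, -0.1341, 0.1331]
ee_rot: [0.49, 0.511, 0.489, -0.508]
contact_force: [-0.2, 0.1, -0.9]
width: 0.0238
```

```bash
python3 meas.py pics/w10.png
```

```text
pos [ 0.5654 -0.1341  0.1331] yaw_y -2.3 tilt x [ 0.0041  0.0017 -1.    ] t 15.175 F [-0.25  0.09 -0.89] w 0.023777947029264303
shift(tool,u) [-0.282  0.001  0.031] after-turn shift [-0.282  0.     0.031] turn u [-0.001 -0.027 -0.057] q [-0.35  0.33  1.61  0.    1.19 -0.32]
deck ((271.37176513671875, -297.16656494140625), (1039.2457275390625, 261.0506591796875), 25.199880599975586)
brass [307 190  21  18 158] [ 0.5627 -0.1318  0.0532] ((562.5411376953125, -138.1009521484375), 11.343141555786133)
shank 0.0 39 [ 0.5642 -0.131   0.0645] [0.5602 0.569 ]
shank 0.01 263 [ 0.5666 -0.1158  0.0703] [0.5535 0.5819]
shank 0.02 66 [ 0.5654 -0.1309  0.0852] [0.5606 0.5701]
shank 0.03 58 [ 0.565  -0.1309  0.0935] [0.5607 0.57  ]
shank 0.04 28 [ 0.5653 -0.1308  0.0996] [0.5608 0.5699]
```

View pics/w10.png

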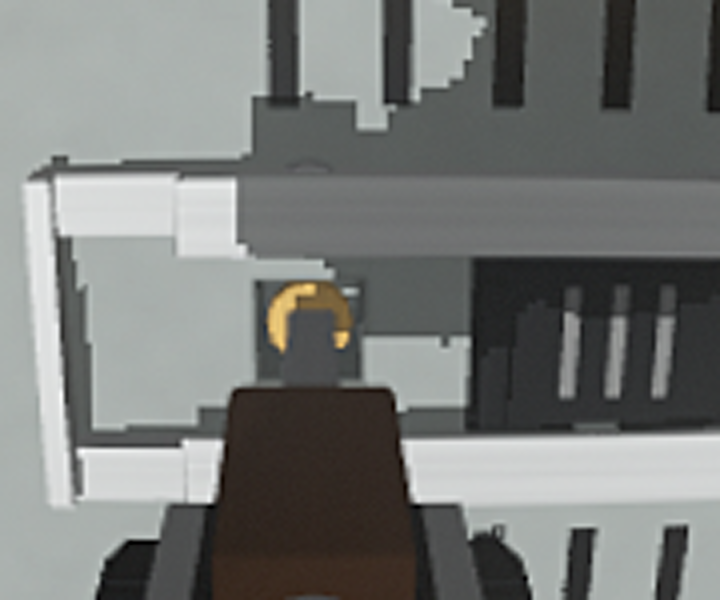

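The tip (crop column 311) is centred on the plunger head (310) and is not touching yet. I press down in steps, watching the force.

Call:
carry_out --deltas '[0.05,0,0,0,0,0,-1,0.03,0,0,0,0,0,-1,0,0,0,0,0,0,-1]'

```text
clock: 15.6
position: [0.5652, -0.134, 0.1283]
ee_rot: [0.49, 0.511, 0.489, -0.509]
contact_force: [-0.0, 1.3, -0.2]
width: 0.0237
```

Call:
carry_out --deltas '[0.03,0,0,0,0,0,-1,0,0,0,0,0,0,-1]'

```text
clock: 15.85
position: [0.5652, -0.1341, 0.1265]
ee_rot: [0.49, 0.511, 0.489, -0.509]
contact_force: [-1.5, -1.0, 2.3]
width: 0.024
```

Call:
carry_out --deltas '[0.03,0,0,0,0,0,-1,0,0,0,0,0,0,-1]'

```text
clock: 16.1
position: [0.5653, -0.1341, 0.1246]
ee_rot: [0.49, 0.511, 0.489, -0.509]
contact_force: [-0.3, 0.2, 2.4]
width: 0.024
```

```bash
python3 - <<'E'
from h import *
plan([.5648,-.1340,.1203],-2.3)
E
```

```text
pos [ 0.5653 -0.1341  0.1246] yaw_y -2.3 tilt x [ 0.0039  0.0017 -1.    ] t 16.1 F [-0.32  0.17  2.35] w 0.024013517507754534
shift(tool,u) [ 0.072 -0.008 -0.001] after-turn shift [ 0.072 -0.008 -0.001] turn u [ 0.    -0.027 -0.054] q [-0.35  0.34  1.63  0.    1.17 -0.32]
```

Call:
carry_out --deltas '[0.03,0,0,0,0,0,-1,0.02,0,0,0,0,0,-1,0.02,0,0,0,0,0,-1,0,0,0,0,0,0,-1]'

```text
clock: 16.6
position: [0.5653, -0.134, 0.1204]
ee_rot: [0.49, 0.511, 0.489, -0.509]
contact_force: [-1.4, 0.5, 5.5]
width: 0.0244
```

```bash
python3 - <<'E'
from h import *
F=[];Z=[]
for i in range(20):
    im=eyes.get_image("wrist");s=readout.get_state();F.append(s["contact_force"]);Z.append(s["position"][2])
print(np.mean(F,0),np.std(F,0)/4.4,np.mean(Z),s["clock"],s["effort"],s["width"])
c=im["color"][:,:,::-1][120:270,240:420];cv2.imwrite("pics/w11.png",cv2.resize(c,None,fx=4,fy=4,interpolation=2))
P=wcloud(im);np.savez("wl.npz",**im)
np.set_printoptions(linewidth=200)
print((P[186:220,302:332:2,2]*1000).astype(int))
E
```

```text
[-0.92855733  0.06290363  4.80825684] [0.09104334 0.09722212 0.09480428] 0.12040485405662413 17.6 [ 5.19399997e-02 -4.07837391e+01 -2.12893492e+01  1.02228059e-01
 -4.35302043e-01 -2.57039879e-03] 0.023482207394751844
[[ 70  70  71  70  70  70  69  70  69  70  70  70  70  69  69]
 [ 69  70  70  70  69  69  69  70  69  71  70  70  69  68  70]
 [ 69  69  70  69  72  70  70  70  70  69  69  69  70  70  70]
 [ 69  70  69  70  69  69  70  69  70  69  70  70  70  69  69]
 [ 59  59  59  58  59  60  59  58  58  58  59  59  58  58  58]
 [ 59  59  59  59  59  57  59  59  59  58  58  58  59  59  60]
 [ 59  59  58  58  57  59  59  58  59  59  58  59  58  59  59]
 [ 59  57  58  59  58  59  58  58  58  58  58  57  58  59  58]
 [ 59  59  59  58  58  58  57  58  59  57  59  59  59  59  59]
 [ 60  40  19  19  44  45  46  45  46  44  45  45  19  18  28]
 [ 58  40  20  40  46  46  45  46  46  45  44  44  42  18  27]
 [ 59  41  19  45  45  46  48  46 286  48  46  44  45  19  29]
 [ 58  41  17  45  44  50  49  50  49  49  50  45  45  19  28]
 [ 60  41  18  45  44  51  50  51  50  50  49  45  45  18  29]

[... 560 characters left out ...]
0  31]
 [ 59  45  32  32  33  75  75  76  73  74  75  74  34  32  32]
 [ 59  45  33  33  33  75  75  75  75  75  74  74  33  33  33]
 [ 58  44  35  36  35  78  78  77  78  77  77  77  36  36  35]
 [ 60  45  37  37  39  79  80  80  80  79  80  79  39  38  39]
 [ 59  45 286  41  42  83  83  83  83  83  82  82  41  41  41]
 [ 60  45  44  44  44  84  84  84  86  84  85  84  44  44  44]
 [ 59  47  47  47  46  86  87  87  86  87  86  87  47  47  47]
 [ 58  47  47  47 286  87  87  88  87  86  87  87  48  47  47]
 [108 108 109 109 109 110 109 109 108 109 108 286 109 109 109]
 [110 111 111 111 111 111 109 111 110 110 111 111 111 111 112]
 [113 113 113 112 112 112 112 112 114 113 113 113 112 112 114]]
```

View pics/w11.png

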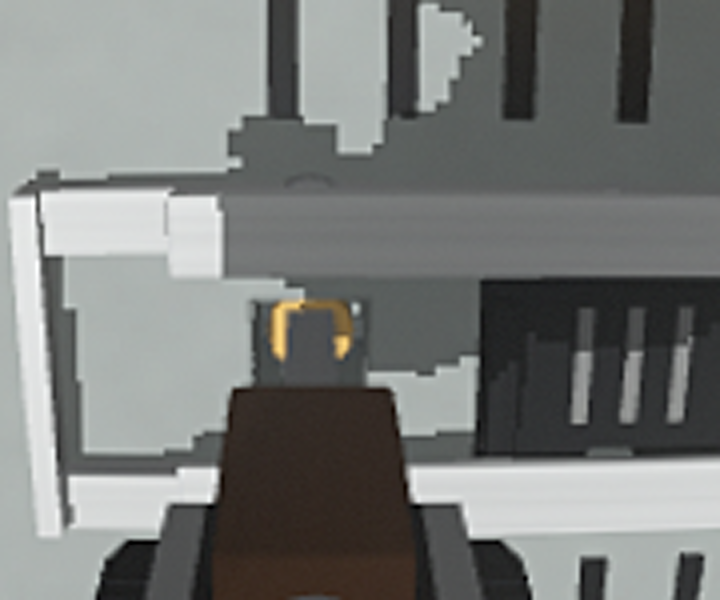

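Call:
carry_out --deltas '[0.006,0,0,0,0,0,-1,0,0,0,0,0,0,-1,0,0,0,0,0,0,-1]'

```text
clock: 17.98
position: [0.5653, -0.1341, 0.12]
ee_rot: [0.49, 0.511, 0.489, -0.509]
contact_force: [-0.4, -0.2, 5.5]
width: 0.0237
```

```bash
python3 - <<'E'
from h import *
F=[];D=[]
for i in range(12):
    im=eyes.get_image("wrist");s=readout.get_state();F.append(s["contact_force"])
    z=wcloud(im)[...,2];h=cv2.cvtColor(im["color"],cv2.COLOR_RGB2HSV)
    b=z[193:206,306:330];b=b[(b>.041)&(b<.0475)]
    d=z[185:230,255:300];d=d[(d>.056)&(d<.063)]
    D.append(np.median(d)-np.median(b))
print(np.mean(F,0),np.mean(D),np.std(D),s["position"],s["clock"],s["width"],len(b),len(d))
c=im["color"][:,:,::-1][120:270,240:440];cv2.imwrite("pics/w12.png",cv2.resize(c,None,fx=4,fy=4,interpolation=2))
im=eyes.get_image("top");save(im,"pics/t12.png")
E
```

```text
[-0.79116247  0.18531821  5.07274187] 0.014171709648906078 7.789216116926731e-05 [ 0.56527536 -0.13404531  0.12002759] 18.575 0.024106688550850092 104 1888
```

View pics/w12.png

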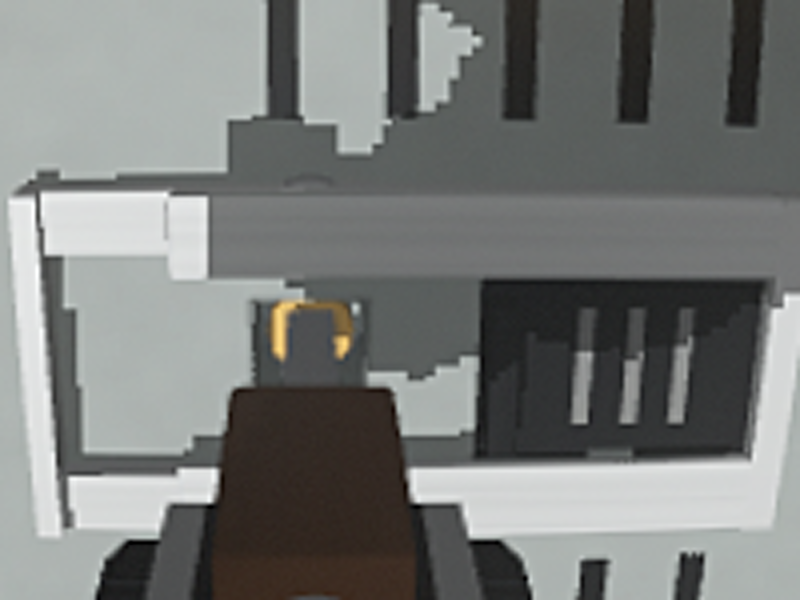

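View pics/t12.png

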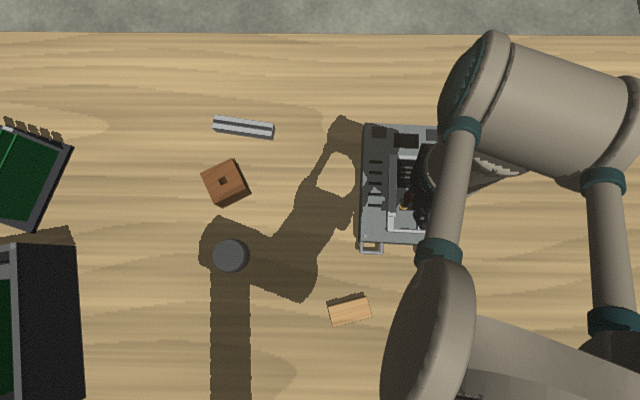

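Everything agrees: plunger head 14.2 mm below the deck (8.2 mm travel) and about 6.2 N after allowing for the bar's weight. The cover sits at the far stop, with its lip about 22 mm from the well's edge. In the top view the tin, offcut and aluminium bar are where they were. I hand in.

```bash
python3 -c "
from rig import job;print(job.sign_off())"
```

```text
the job is handed in; nothing more can be done
None
```

The module is bled as asked and the job is handed in at about 18.6 s. The arm still grips the bar and holds the plunger near half way. The sign-off gave no verdict.

**What I did:** I took the pry bar from its stand and pushed the snap cover past its catch with the bar's tip. I slid the cover to the far stop, then put the same tip into the well and pressed the plunger down.

**Last checks:**
- **Cover:** It slid until the push stalled at about 7 N, after 61 to 62 mm of travel. The last image shows its lip about 22 mm from the well's edge, which matches the cover sitting at the far stop.
- **Plunger:** Wrist-camera depth puts the head 14.2 mm below the deck, or about 8.2 mm of travel. The averaged force was 5.1 N, about 6.2 N once the bar's weight is allowed for. That fits about 8 mm.
- **Bystanders:** The tin, the offcut and the aluminium bar look unmoved in the top view.

**Disagreements:**
- **Cameras:** The top and wrist cameras differed by about 2 mm in y, so I did the final alignments with the wrist camera alone.
- **Force reading:** Just before a final 0.4 mm press, the force suggested about 7.1 mm of travel where depth gave about 7.7 mm and the arm's position about 7.9 mm.

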